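# Reset the blast cabinet's interlock with both keys at once

### The arm

A 6-joint arm with a two-finger parallel gripper is mounted at the origin on the work surface. World frame = base frame: x ahead of the robot, y to its left, z up, the work surface at z = 0. Lengths are in m, angles in rad, forces in N, time in s.
With the tool pointing down it reaches from about 0.275 to 0.825 m from the base axis. Payload 4.9 kg.
Tool frame: the origin (TCP) lies midway between the tips of the shut fingers; the grasp point (between the pads) lies 19 mm behind it (grip_point_offset is the distance from the TCP to the grasp point, in m); z points along the fingers, x is the direction in which the jaws open and shut, and the axes are right-handed (so a half turn about z gives the same grasp; the last joint's range is limited). The gripper opens to 85 mm and grips with 20 to 120 N. Pads are 22 mm wide; open, the fingers measure 114 mm over their backs; the gripper's body (76 mm by 85 mm) begins 54 mm behind the grasp point. The pads swing forward as they close: fully open they stand 13 mm farther back than shut.
Start: joints at [-1.34, 0.326, -0.193, 1.052, 0, 1.437], TCP at [0.196, -0.514, 0.231] pointing down, gripper open.
Joint ranges: [-2.65, 2.65], [-0.97, 1.79], [-1.3, 1.35], [-1.93, 2.1], [-1.47, 1.37], [-3.14, 3.14]. Speed limits (rad/s): [2.57, 2.57, 3.14, 3.14, 3.14, 3.14].

### API

Orientations are given as a rotation vector (axis times angle).
In Python, from cell import * gives the robot as it stands. Calls block until the motion is done:
- movep(position, orientation): joint-space move of the TCP to a pose.
- move_l(position, velocity=0.15, rot=None, until_force=None): straight line of the TCP; rot=None keeps the orientation; velocity is the mean speed in m/s. With until_force (N) it stops when the force on the tool has changed by that much, and returns True; else False.
- set_joints(angles): joint-space move.
- let_go() and grab(newtons=None): open the fingers fully, or close them until they stop; newtons is the grip in N (None keeps the last).
- sleep(seconds).
- ik(position, orientation): joint angles nearest the present ones, or None.
- get_state(): the state.
- grab_frame(name): name is "side" or "top"; returns a dict with "img" (480x640x3 uint8, red, green, blue), "fx", "fy", "cx", "cy" (pixels), "k1" (the pictures are not rectified: a ray, as slopes to the right and down, at radius r is drawn at 1 + k1 r^2 times it, then the intrinsics apply), "cam_to_world" (4x4, takes a point from camera to world coordinates). Camera axes: x right, y down, z forward; pixel columns grow to the right and rows downward; lengths in m; the calibration is good to about 2 mm. A picture is of the moment at which its call begins. There is no depth.
A pose or a line that the arm cannot do raises MotionError and nothing moves.
- sign_off(): hands the job in, once; it reports no verdict.
Trained networks look in the newest picture that a camera, given by its name, has taken for a name from the list of things; names that differ only in an ending like _2 or _b are one class to them, and where a whole thing is asked for, a point or a joint stands for the part that bears it (a point fixed in the world has none). Each returns a list of dicts, best first, with "score" (0 to 1); they miss things now and then, are a little off and sometimes report something else, mostly with a low value. They report only what shows in the picture. A call takes as long as a camera call.
- spot_in(camera, name): "centre" ([column, row] in pixels, amid what is visible of it).
- silhouettes(camera, name): "mask" (480x640 bool, what is visible of it) and "centre" ([column, row] in pixels, amid what is visible of it).
- tip_of(camera, name): "centre" ([column, row] in pixels: a listed point, or the origin of a listed thing).
The state is a dict: "clock": time; "q": joint angles; "joint_velocities": joint speeds; "tau": joint torques, N m; "position": TCP position; "eef_rot": TCP orientation; "contact_force": force on the tool from outside, world axes, zero at the start; "wrist_torque": the same for the moment, N m; "finger_gap": opening from 0.0 (shut) to 1.0 (fully open).
Only numpy, scipy, OpenCV 4.12 (cv2) and the standard library are available. Lean on these libraries where they do the work, as an engineer would, in place of code of your own. Each camera call takes 0.05 s, during which the arm holds its last target.

### The job

Reset the glove cabinet's interlock at its control station: push the yellow-ended clear guard hood along its rails until it is fully open, then press the two green keys under it down together, one fingertip on each, hold both fully down for a good two seconds, and let both come up. Then push the hood fully back over the keys. Only push and press, do not pick anything up; keep off the red stop button, never push one green key home on its own, and leave the jar, the brass nozzle and the wrench where they are.

Things in the scene. Friction and masses are not known exactly. Their poses are not given: they have to be found in the camera images.
- pod: the control station, a cream metal slab fixed to the table, 30 mm high. Origin on the table under the middle of the green key pair; z up; x runs along the pair from the near key to the far key; y is the way the hood slides to open. The slab spans x -150 to +85 mm and y -100 to +200 mm. The hood's two low rails (up to 6 mm above the slab) run along y at x = +-67 mm
- key_near_top (a point): centre of the top face of one green key (pod x = -30 mm, y = 0), moves with the key. Round key 30 mm across in a black collar 46 mm across and 12 mm high; unpressed its top is 23 mm above the slab (53 mm above the table). The two keys' centres are 60 mm apart
- key_far_top (a point): centre of the top face of the other green key (pod x = +30 mm, y = 0), just like the first
- key_near (a joint): how far the first green key is down, m: 0 up, 0.007 fully down. Spring: begins to move at about 1.5 N, fully down at 5 N (10 N for both keys), comes up by itself
- key_far (a joint): how far the second green key is down, m: 0 up, 0.007 fully down; same spring
- guard_mid (a point): centre of the hood, 30 mm above the slab (60 mm above the table), moves with it. The hood is a box with clear top and sides and two upright yellow end walls; it measures 120 mm along pod x, 96 mm along pod y (over the outer faces of the yellow walls) and stands from 2 to 60 mm above the slab (its top 90 mm above the table). Closed, its middle is over the middle of the key pair and it covers both keys; push on a yellow wall's outer face to slide it
- guard (a joint): hood position, m: 0 closed (over the keys), 0.12 fully open, slid that far along pod +y; stiff slide (about 2 N), stays where it is left. At the start it is closed or nearly so
- stop_top (a point): centre of the top of the red stop button, 40 mm across, on the slab at pod x = -115 mm, y = 0, its top 22 mm above the slab; not to be pressed
- stop (a joint): how far the red stop button is down, m: 0 up, 0.006 down
- jar: loose closed jar with a black cap, 60 mm across, 100 mm high, standing on the table on the far side of the station; origin at the centre of its underside; leave alone
- nozzle: loose brass blast nozzle standing on its 38 mm flange on the table on the far side of the station, 55 mm high; origin at the centre of its underside; leave alone
- wrench: loose steel wrench, 150 mm long, lying on the table beside the closed end of the station; origin on its underside, x along it; leave alone

How it is judged:
By the outcome, as a careful person would: the job done as asked, in the order asked, and still so for the second after the job is handed in, with the robot touching nothing.
It also fails if it takes over 51 s, if anything falls off the work surface, if the arm or the gripper's body presses on something with over 40 N, if the wrist force passes 120 N, or if a joint passes its speed limit or range.

## Working session

There is one attempt and no reset: what is moved stays moved. The work goes in short steps, each a Python script; the robot and the scene stay as the last script left them, time stands still between calls to the robot, and variables do not carry over. Pictures are saved under pics/ and viewed, and the job is handed in when it is done.

```bash
mkdir -p pics; ls; python3 - <<'E'
from cell import *
import cv2
s=get_state(); print(s)
for c in ("side","top"):
    f=grab_frame(c); cv2.imwrite(f"pics/{c}0.png",f["img"][:,:,::-1]); print(c,f["fx"],f["cx"],f["cy"],f["k1"],f["cam_to_world"])
    for n in ("key_near_top","key_far_top","guard_mid","stop_top","jar","nozzle","wrench","pod"):
        print(n,[(x["centre"],round(x["score"],2)) for x in tip_of(c,n)][:3])
print(get_state()["clock"])
E
```

```text
pics
{'clock': 0.0, 'q': array([-1.34018744e+00,  3.26930786e-01, -1.93596495e-01,  1.05200427e+00,
       -5.12943893e-06,  1.43660152e+00]), 'joint_velocities': array([ 1.21850126e-04,  5.59234735e-04, -1.30727400e-04,  9.78913772e-05,
       -7.86684410e-04,  4.00800754e-04]), 'tau': array([-1.07170326e-03, -4.43397725e+01,  2.62443280e+01,  1.54371816e-02,
        6.00410021e-05, -8.30394697e-06]), 'position': array([ 0.19609715, -0.5132228 ,  0.23050419]), 'eef_rot': array([-2.58658345e+00,  1.78097799e+00,  2.02265698e-03]), 'contact_force': array([0.85131769, 0.50942189, 0.49839934]), 'wrist_torque': array([0.00435002, 0.00329437, 0.00218997]), 'finger_gap': 1.0006255348011284}
side 439.97113084200475 315.6863921596049 238.70448155376872 -0.06991158955168898 [[ 9.65904408e-01 -1.38239161e-01  2.18903195e-01  4.21072786e-01]
 [-2.58898573e-01 -5.17216400e-01  8.15756535e-01 -5.79337028e-01]
 [ 4.50823899e-04 -8.44616558e-01 -5.35371523e-01  4.38107759e-01]
 [ 0.00000000e+00  0.00000000e+00  0.00000000e+00  1.00000000e+00]]
key_near_top []
key_far_top []
guard_mid [([286.6, 237.9], 0.74)]
stop_top [([214.1, 260.7], 0.92)]
jar [([368.7, 239.0], 0.61)]
nozzle [([389.6, 266.6], 0.82)]
wrench [([335.3, 359.2], 0.72)]
pod [([291.9, 274.6], 0.73)]
top 433.6063877380455 313.50071924087604 235.84967043635726 -0.0689301509934184 [[ 0.00227518 -0.99377652  0.11136903  0.52140188]
 [-0.99987211 -0.00402369 -0.01547794 -0.06267245]
 [ 0.01582973 -0.11131957 -0.99365858  0.7734257 ]
 [ 0.          0.          0.          1.        ]]
key_near_top []
key_far_top []
guard_mid [([262.5, 275.2], 0.7), ([236.9, 185.8], 0.47)]
stop_top [([269.6, 349.0], 0.6)]
jar [([238.2, 187.6], 0.63)]
nozzle [([286.4, 187.9], 0.79)]
wrench [([270.8, 350.4], 0.68), ([386.3, 262.6], 0.57)]
pod [([269.8, 279.2], 0.59), ([267.7, 348.8], 0.4)]
0.9
```

View pics/side0.png

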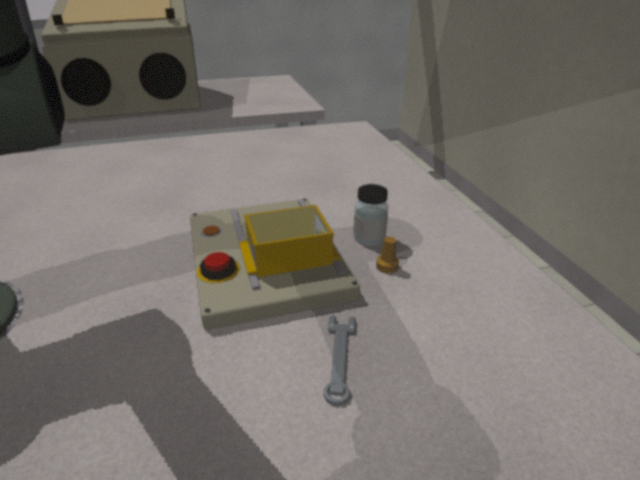

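View pics/top0.png

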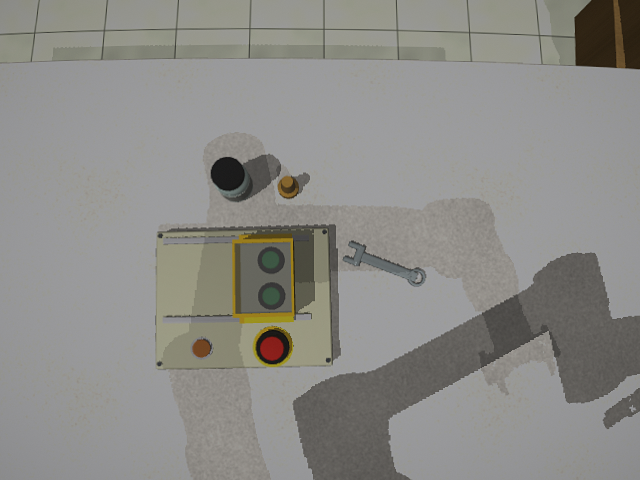

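```bash
python3 - <<'E'
import cv2
a=cv2.imread("pics/top0.png")[215:380,145:345]; cv2.imwrite("pics/top0z.png",cv2.resize(a,None,fx=3.6,fy=3.6,interpolation=cv2.INTER_CUBIC))
a=cv2.imread("pics/side0.png")[190:330,180:370]; cv2.imwrite("pics/side0z.png",cv2.resize(a,None,fx=4,fy=4,interpolation=cv2.INTER_CUBIC))
E
```

```text
(no output)
```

View pics/top0z.png

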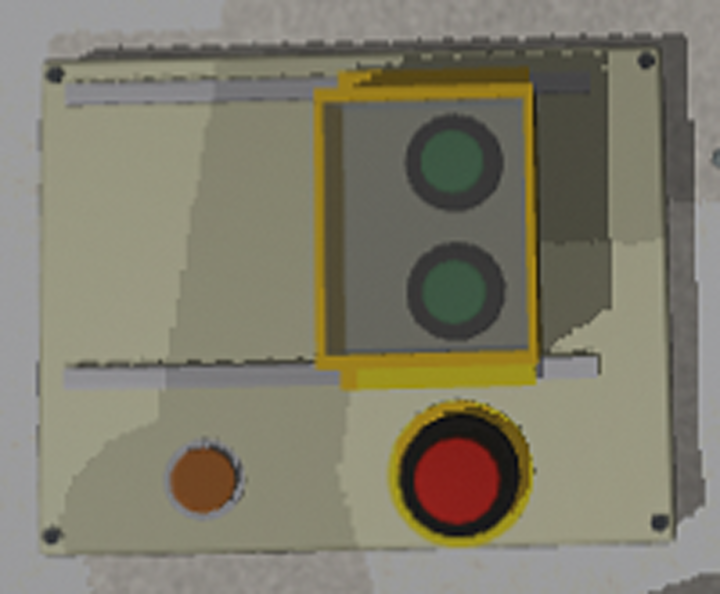

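View pics/side0z.png

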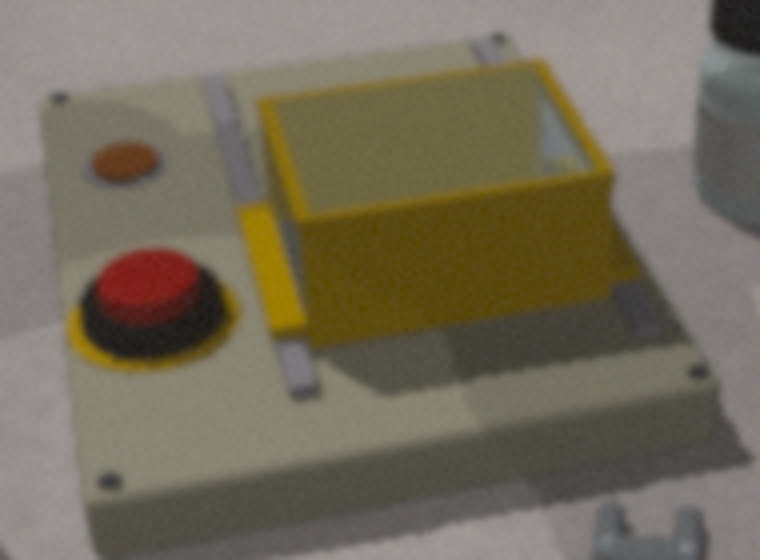

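```bash
cat > h.py <<'E'
import numpy as np
from scipy.optimize import least_squares
def proj(f,P):
    P=np.atleast_2d(P); M=np.linalg.inv(f["cam_to_world"]); c=P@M[:3,:3].T+M[:3,3]
    s=c[:,:2]/c[:,2:]; s=s*(1+f["k1"]*(s**2).sum(1,keepdims=True))
    return s*[f["fx"],f["fy"]]+[f["cx"],f["cy"]]
def p2w(p,P):
    P=np.atleast_2d(np.asarray(P,float)); c,s=np.cos(p[2]),np.sin(p[2])
    return np.c_[p[0]+c*P[:,0]-s*P[:,1],p[1]+s*P[:,0]+c*P[:,1],P[:,2]]
E
cat > fit.py <<'E'
from cell import *
from h import *
T=grab_frame("top");S=grab_frame("side")
zt=lambda u,v:(145+u/3.6,215+v/3.6)
zs=lambda u,v:(180+u/4,190+v/4)
tp=[((.03,0,.053),zt(452,160)),((-.03,0,.053),zt(452,292)),((-.115,0,.052),zt(456,481)),
 ((-.15,.2,.03),zt(40,555)),((.085,.2,.03),zt(42,60)),((.085,-.1,.03),zt(660,50)),((-.15,-.1,.03),zt(670,543))]
th=[((.06,.048,.09),zt(318,90)),((.06,-.048,.09),zt(532,83)),((-.06,-.048,.09),zt(538,357)),((-.06,.048,.09),zt(320,368))]
sp=[((-.115,0,.052),zs(149,278)),((-.15,.2,.03),zs(42,95)),((.085,-.1,.03),zs(718,387)),((-.15,-.1,.03),zs(90,500))]
sh=[((-.06,-.048,.09),zs(302,218)),((.06,-.048,.09),zs(611,175)),((.06,.048,.09),zs(545,62)),((-.06,.048,.09),zs(262,100))]
def res(q,cams):
    o=[]
    for f,a,b in cams:
        for L,g in ((a,0),(b,q[3])):
            X=np.array([l[0] for l in L])+[0,g,0]; o.append(proj(f,p2w(q,X))-[l[1] for l in L])
    return np.vstack(o)
for cams in ([(T,tp,th)],[(S,sp,sh)],[(T,tp,th),(S,sp,sh)]):
    r=least_squares(lambda q:res(q,cams).ravel(),[.45,.05,0,0],loss="soft_l1"); print(r.x.round(4)); print(res(r.x,cams).round(1).tolist())
E
python3 fit.py
```

```text
[ 0.5322 -0.0031  0.0264  0.0079]
[[-0.2, 0.1], [0.3, -0.1], [0.1, -0.3], [-1.5, 0.4], [-0.8, -0.6], [0.5, -1.6], [1.6, 0.1], [-0.5, 0.1], [0.7, 0.7], [0.5, 1.2], [-0.6, -0.4]]
[ 0.5332 -0.0043  0.0196  0.0091]
[[-0.0, -1.1], [-0.1, -0.5], [2.5, -0.4], [-2.0, 1.0], [-0.5, 1.1], [1.3, -0.2], [0.0, -0.8], [-0.3, -0.6]]
[ 0.5326 -0.0032  0.0247  0.008 ]
[[-0.1, -0.1], [0.4, -0.4], [0.0, -0.6], [-1.5, -0.0], [-0.6, -1.0], [0.7, -1.7], [1.5, -0.0], [-0.4, -0.2], [0.8, 0.5], [0.5, 1.0], [-0.6, -0.7], [-0.5, -1.2], [-1.0, -0.5], [2.1, -1.0], [-2.1, 0.9], [-0.7, 1.3], [1.0, -0.3], [-0.5, -0.8], [-0.8, -0.4]]
```

```bash
cat >> h.py <<'E'
from scipy.spatial.transform import Rotation as Ro
POD=np.array([.5325,-.0033,.0255])
c,s=np.cos(POD[2]),np.sin(POD[2])
RV=Ro.from_matrix(np.array([[c,s,0],[s,-c,0],[0,0,-1.]])).as_rotvec()
def W(x,y,z): return p2w(POD,[x,y,z])[0]
def podc(p):
    d=np.asarray(p)[:2]-POD[:2]; return np.array([c*d[0]+s*d[1],-s*d[0]+c*d[1],p[2]]).round(4)
E
python3 - <<'E'
from cell import *
from h import *
import cv2
print(RV, ik(W(0,-.085,.15),RV))
grab(20)
movep(W(0,-.085,.15),RV)
move_l(W(0,-.085,.058),.15)
st=get_state(); print(st["clock"],podc(st["position"]),st["contact_force"],st["finger_gap"],st["q"])
for c in ("side","top"):
    f=grab_frame(c); cv2.imwrite(f"pics/{c}1.png",f["img"][:,:,::-1])
E
```

```text
[3.1413373  0.04005422 0.        ] [-0.29985999  0.37995682 -0.33563513  0.85520438  0.          1.24543634]
4.5167 [ 0.0005 -0.0855  0.0586] [-0.66201625  0.52892051  1.00836657] -0.0019488298138304336 [-3.00394569e-01  4.90095350e-01 -4.35497557e-01  6.44398535e-01
 -1.61673904e-05  1.24544299e+00]
```

View pics/side1.png

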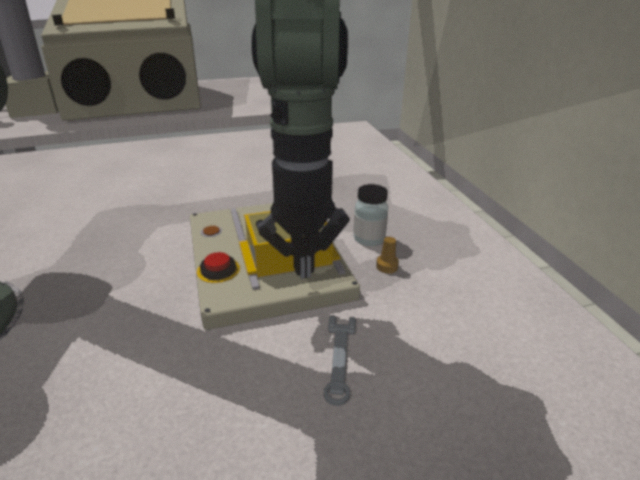

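View pics/top1.png

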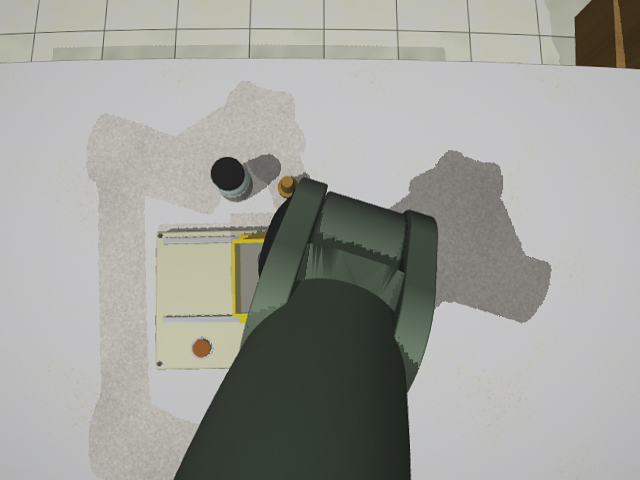

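The side view shows the shut fingers (tips at about 303,272) standing just in front of the near yellow wall, clear of the rails, the stop button (217,262) and the wrench. Pushing now.

```bash
python3 - <<'E'
from cell import *
from h import *
import cv2
def rep(t):
    st=get_state(); print(t,round(st["clock"],2),podc(st["position"]),st["contact_force"].round(2))
h=move_l(W(0,.045,.058),.07,until_force=15); rep(h)
if not h:
    h=move_l(W(0,.075,.058),.025,until_force=8); rep(h)
E
```

```text
False 6.62 [0.0004 0.0451 0.0581] [-0.07 -0.17  0.38]
True 7.4 [0.0002 0.0629 0.0579] [ 0.25 -0.24  0.55]
```

```bash
python3 - <<'E'
from cell import *
from h import *
import cv2
move_l(W(0,.0,.085),.15)
move_l(W(0,.0,.13),.15)
let_go()
for c in ("side","top"):
    f=grab_frame(c); cv2.imwrite(f"pics/{c}2.png",f["img"][:,:,::-1])
    if c=="side":
        cv2.imwrite("pics/side2z.png",cv2.resize(f["img"][180:330,180:380,::-1],None,fx=4,fy=4,interpolation=cv2.INTER_CUBIC))
        for n in ("guard_mid","key_near_top","key_far_top"): print(n,[(x["centre"],round(x["score"],2)) for x in tip_of(c,n)][:3])
        print(proj(f,p2w(POD,[[0,.12,.06],[-.03,0,.053],[.03,0,.053]])))
        print("corners open", (proj(f,p2w(POD,[[-.06,.072,.09],[.06,.072,.09],[.06,.168,.09],[-.06,.168,.09]]))-[180,180])*4)
st=get_state();print(st["clock"],podc(st["position"]),st["contact_force"],st["finger_gap"])
E
```

```text
guard_mid [([274.1, 210.7], 0.78)]
key_near_top [([267.4, 248.7], 0.69)]
key_far_top [([305.5, 245.3], 0.47)]
[[273.7812494  207.91886444]
 [271.01129901 249.14896841]
 [307.65951149 243.29735029]]
corners open [[252.87747511 120.40202736]
 [532.16284798  82.17084713]
 [475.62549847  -7.66397535]
 [221.78529229  23.83990622]]
9.4833 [0.   0.   0.13] [-0.0479258   0.34086528  0.3947896 ] 0.999122278223066
```

View pics/side2z.png

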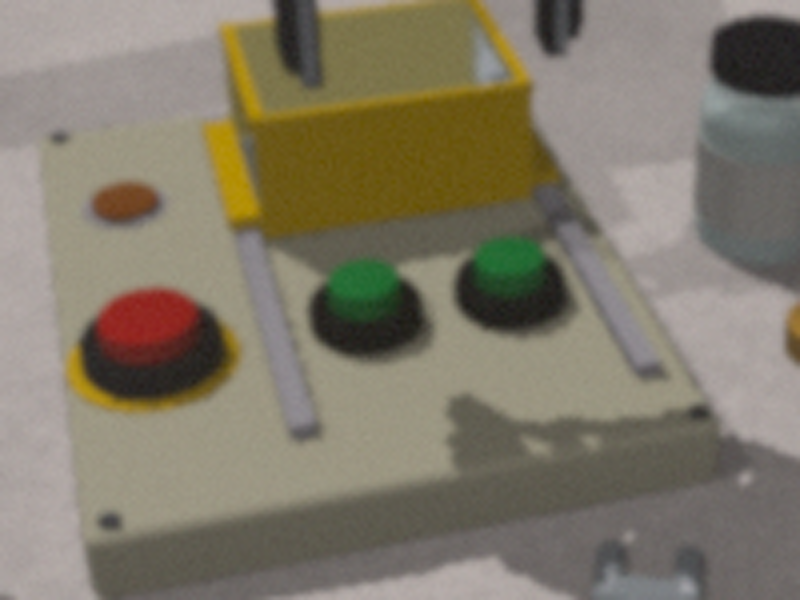

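View pics/top2.png

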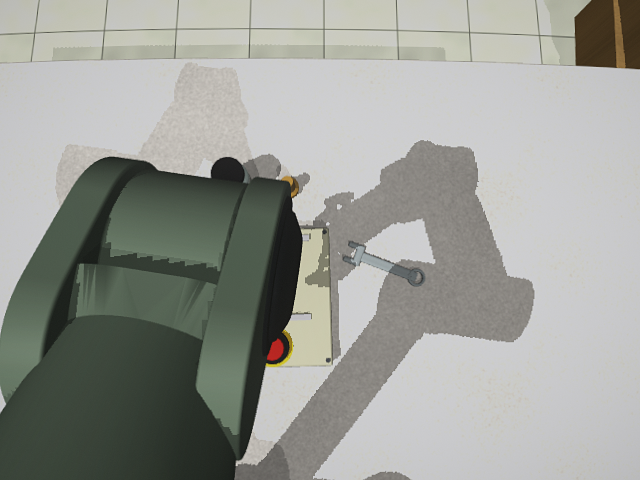

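```bash
python3 - <<'E'
from cell import *
from h import *
f=grab_frame("side")
for x in (-.057,-.0425,-.03,.03,.0425,.057):
    for y in(-.011,.011):
      print(x,y,((proj(f,p2w(POD,[[x,y,.143]]))-[180,180])*4).round(0), ((proj(f,p2w(POD,[[x,y,.16]]))-[180,180])*4).round(0))
import cv2
cv2.imwrite("pics/f2.png",cv2.resize(f["img"][110:220,225:345,::-1],None,fx=6,fy=5.4,interpolation=cv2.INTER_CUBIC))
E
```

```text
-0.057 -0.011 [[283.  96.]] [[279.  53.]]
-0.057 0.011 [[273.  69.]] [[269.  27.]]
-0.0425 -0.011 [[323.  91.]] [[320.  48.]]
-0.0425 0.011 [[312.  64.]] [[309.  22.]]
-0.03 -0.011 [[357.  86.]] [[354.  44.]]
-0.03 0.011 [[345.  60.]] [[343.  18.]]
0.03 -0.011 [[516.  65.]] [[516.  23.]]
0.03 0.011 [[501.  39.]] [[500.  -1.]]
0.0425 -0.011 [[549.  60.]] [[549.  19.]]
0.0425 0.011 [[532.  35.]] [[532.  -5.]]
0.057 -0.011 [[586.  55.]] [[587.  14.]]
0.057 0.011 [[569.  31.]] [[569. -10.]]
```

View pics/f2.png

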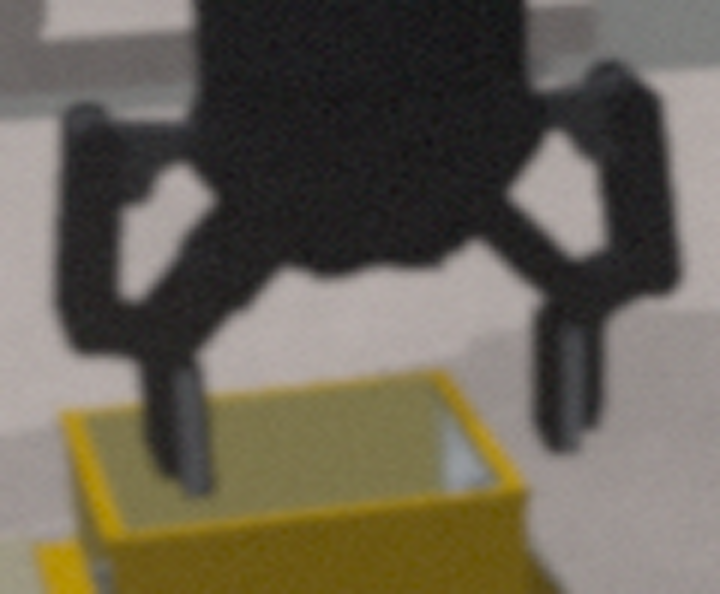

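```bash
python3 - <<'E'
from cell import *
from h import *
import cv2
move_l(W(0,0,.0445),.12)
st=get_state();print(st["clock"],podc(st["position"]),st["contact_force"],st["wrist_torque"])
f=grab_frame("side")
cv2.imwrite("pics/f3.png",cv2.resize(f["img"][190:280,230:340,::-1],None,fx=6.5,fy=6.5,interpolation=cv2.INTER_CUBIC))
E
```

```text
10.3917 [ 0.0005 -0.0001  0.045 ] [-0.40573619  0.07105686 -0.41916157] [-0.02852048 -0.0393748   0.01954041]
```

View pics/f3.png

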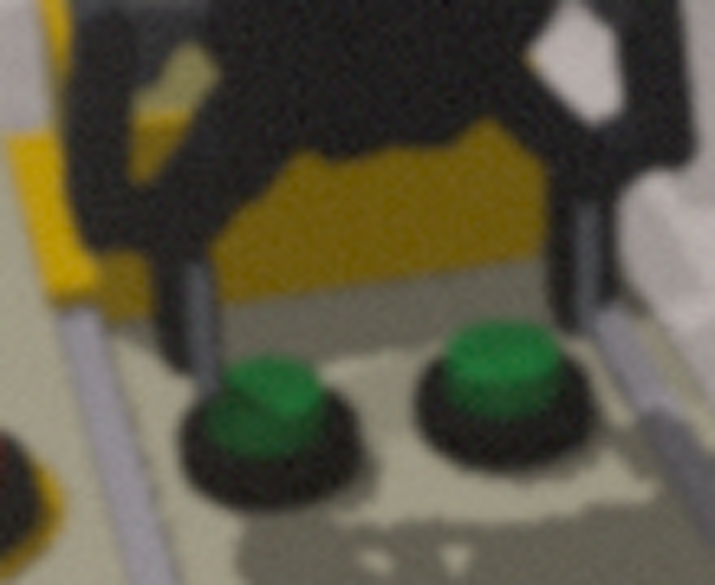

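```bash
python3 - <<'E'
from cell import *
from h import *
import cv2
def rep(t):
    st=get_state(); print(t,round(st["clock"],2),podc(st["position"]),st["contact_force"].round(2),st["wrist_torque"].round(3))
rep(0)
for z in (.041,.039,.037):
    h=move_l(W(0,0,z),.02,until_force=12); sleep(.15); rep((z,h))
    if h: break
f=grab_frame("side")
cv2.imwrite("pics/f4.png",cv2.resize(f["img"][190:280,230:340,::-1],None,fx=6.5,fy=6.5,interpolation=cv2.INTER_CUBIC))
E
```

```text
0 10.44 [ 0.0008 -0.0001  0.0453] [ 0.65 -0.59 -0.41] [0.028 0.019 0.042]
(0.041, False) 10.92 [ 0.0001 -0.      0.0411] [ 0.01 -0.36  1.04] [ 0.005 -0.03  -0.038]
(0.039, False) 11.32 [ 0.0004 -0.0001  0.0393] [0.75 0.16 2.83] [ 0.003 -0.055  0.007]
(0.037, False) 11.72 [ 0.0004 -0.0001  0.0372] [-0.76 -0.22  4.7 ] [ 0.032 -0.041  0.01 ]
```

View pics/f4.png

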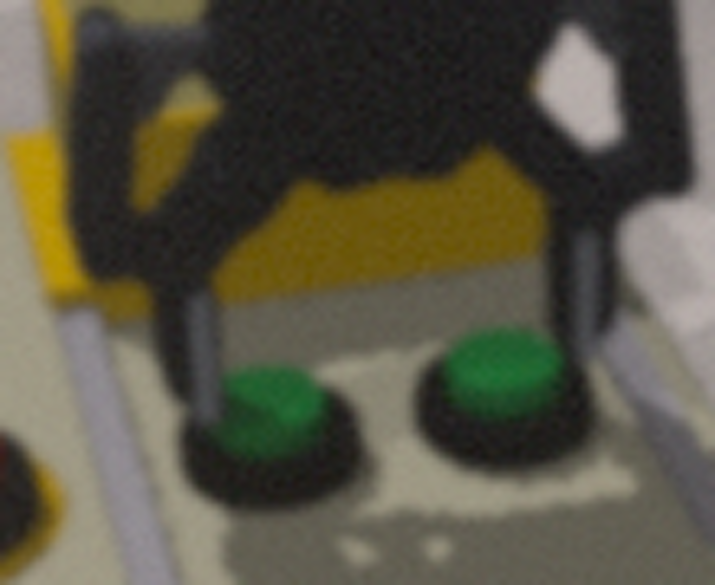

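```bash
python3 - <<'E'
from cell import *
from h import *
import cv2
def rep(t):
    st=get_state(); print(t,round(st["clock"],2),podc(st["position"]),st["contact_force"].round(2),st["wrist_torque"].round(3))
h=move_l(W(0,0,.033),.02,until_force=20); rep(h)
z=.033
while not h and z>.0285 and get_state()["contact_force"][2]<16:
    z-=.0007
    h=move_l(W(0,0,z),.015,until_force=14); rep((z,h))
E
```

```text
False 12.12 [ 0.0004 -0.      0.0335] [-0.72 -0.19  8.22] [0.05  0.212 0.016]
(0.0323, False) 12.37 [ 0.0004 -0.0001  0.033 ] [-1.6   0.13  9.77] [0.036 0.225 0.004]
(0.0316, False) 12.62 [ 0.0005 -0.0001  0.0327] [-2.42  0.31 12.88] [ 0.126  0.563 -0.05 ]
(0.030900000000000004, False) 12.87 [ 0.0005 -0.0001  0.0325] [-3.05  0.59 18.11] [0.159 0.928 0.015]
```

```bash
python3 - <<'E'
from cell import *
from h import *
import cv2
def rep(t):
    st=get_state(); print(t,round(st["clock"],2),podc(st["position"]),st["contact_force"].round(2),st["wrist_torque"].round(3),Ro.from_rotvec(st["eef_rot"]).as_matrix()[2].round(4),round(st["finger_gap"],3))
f=grab_frame("side")
cv2.imwrite("pics/f5.png",cv2.resize(f["img"][190:280,230:340,::-1],None,fx=6.5,fy=6.5,interpolation=cv2.INTER_CUBIC))
rep(0)
E
```

```text
0 12.92 [ 0.0005 -0.0001  0.0325] [-3.32  0.43 19.15] [ 0.11   0.958 -0.024] [ 0.0011  0.004  -1.    ] 0.999
```

View pics/f5.png

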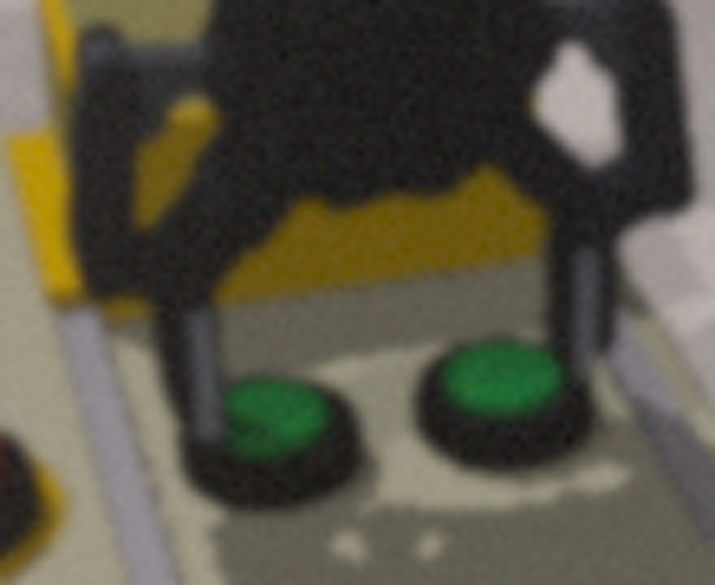

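```bash
python3 - <<'E'
from cell import *
from h import *
def rep(t):
    st=get_state(); print(t,round(st["clock"],2),podc(st["position"]),st["contact_force"].round(2),st["wrist_torque"].round(3),Ro.from_rotvec(st["eef_rot"]).as_matrix()[2].round(4),round(st["finger_gap"],3))
rot=(Ro.from_rotvec([0,.004,0])*Ro.from_rotvec(RV)).as_rotvec()
print(Ro.from_rotvec(rot).as_matrix()[2])
h=move_l(W(0,0,.0302),.015,rot=rot,until_force=20); rep(h)
sleep(.3); rep(1)
E
```

```text
[-3.99868891e-03 -1.01988674e-04 -9.99992000e-01]
False 13.17 [ 0.0005 -0.      0.0324] [-6.15  0.77 23.66] [ 0.159  1.095 -0.017] [-2.5e-03  1.0e-04 -1.0e+00] 0.997
1 13.47 [ 0.0005 -0.      0.0324] [-5.15  1.   23.62] [ 0.163  1.097 -0.039] [-2.4e-03  2.0e-04 -1.0e+00] 1.001
```

```bash
python3 - <<'E'
from cell import *
from h import *
import cv2
def rep(t):
    st=get_state(); print(t,round(st["clock"],2),podc(st["position"]),st["contact_force"].round(2),st["wrist_torque"].round(3))
sleep(1.2); rep(0)
f=grab_frame("side")
cv2.imwrite("pics/f6.png",cv2.resize(f["img"][190:280,230:340,::-1],None,fx=6.5,fy=6.5,interpolation=cv2.INTER_CUBIC))
sleep(1.4); rep(1)
E
```

```text
0 14.67 [ 0.0005 -0.0001  0.0324] [-5.52  1.01 23.3 ] [ 0.235  1.165 -0.065]
1 16.12 [ 0.0005 -0.      0.0324] [-5.94  1.04 22.13] [ 0.21   1.17  -0.038]
```

View pics/f6.png

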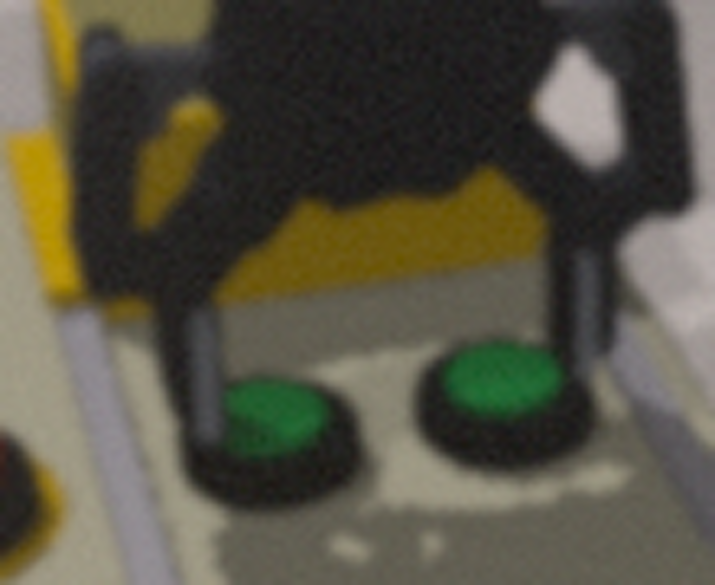

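```bash
python3 - <<'E'
from cell import *
from h import *
def rep(t):
    st=get_state(); print(t,round(st["clock"],2),podc(st["position"]),st["contact_force"].round(2),st["wrist_torque"].round(3),Ro.from_rotvec(st["eef_rot"]).as_matrix()[2].round(4),round(st["finger_gap"],3))
rot=(Ro.from_rotvec([0,.009,0])*Ro.from_rotvec(RV)).as_rotvec()
h=move_l(W(0,0,.0296),.015,rot=rot,until_force=14); rep(h)
sleep(.3); rep(1)
E
```

```text
False 16.37 [ 0.0005 -0.      0.0322] [-6.99  0.75 26.97] [ 0.179  1.287 -0.049] [-7.3e-03  1.0e-04 -1.0e+00] 0.999
1 16.67 [ 0.0005 -0.      0.0322] [-6.81  2.27 27.9 ] [ 0.229  1.215 -0.071] [-7.1e-03  1.0e-04 -1.0e+00] 0.994
```

```bash
python3 - <<'E'
from cell import *
from h import *
def rep(t):
    st=get_state(); print(t,round(st["clock"],2),podc(st["position"]),st["contact_force"].round(2),st["wrist_torque"].round(3),Ro.from_rotvec(st["eef_rot"]).as_matrix()[2].round(4),round(st["finger_gap"],3))
rot=(Ro.from_rotvec([0,.016,0])*Ro.from_rotvec(RV)).as_rotvec()
h=move_l(W(0,0,.0293),.015,rot=rot,until_force=14); rep(h)
sleep(.3); rep(1)
E
```

```text
False 16.92 [ 0.0007 -0.0001  0.0321] [-7.22  1.42 27.86] [ 0.199  1.093 -0.014] [-0.0138  0.     -0.9999] 1.0
1 17.22 [ 0.0007 -0.0001  0.0321] [-7.34  0.54 27.15] [ 0.245  1.045 -0.01 ] [-1.370e-02  1.000e-04 -9.999e-01] 0.999
```

```bash
python3 - <<'E'
from cell import *
from h import *
import cv2
def rep(t):
    st=get_state(); print(t,round(st["clock"],2),podc(st["position"]),st["contact_force"].round(2),st["wrist_torque"].round(3))
rot=(Ro.from_rotvec([0,.009,0])*Ro.from_rotvec(RV)).as_rotvec()
move_l(W(0,0,.0293),.015,rot=rot); rep("hold")
sleep(2.4); rep("held")
rot=(Ro.from_rotvec([0,.004,0])*Ro.from_rotvec(RV)).as_rotvec()
move_l(W(0,0,.0302),.015,rot=rot); rep("pre")
move_l(W(0,0,.06),.1)
move_l(W(0,-.01,.125),.15,rot=RV); rep("up")
f=grab_frame("side")
cv2.imwrite("pics/f7.png",cv2.resize(f["img"][180:330,180:380,::-1],None,fx=4,fy=4,interpolation=cv2.INTER_CUBIC))
E
```

```text
hold 17.47 [ 0.0008 -0.0001  0.0322] [-7.3   0.67 28.17] [0.28  1.347 0.005]
held 19.87 [ 0.0008 -0.0001  0.0322] [-7.23  1.19 29.14] [ 0.182  1.371 -0.053]
pre 20.12 [ 0.0007 -0.0001  0.0324] [-5.2   0.78 22.13] [ 0.156  1.095 -0.009]
up 21.16 [-0.0006 -0.0099  0.1241] [-0.29  0.3  -0.15] [-0.01   0.017  0.026]
```

View pics/f7.png

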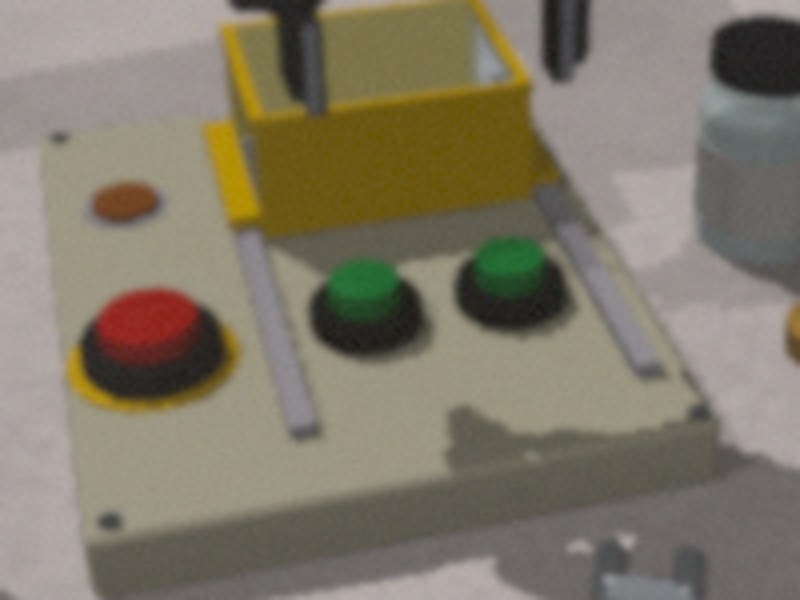

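```bash
python3 - <<'E'
from cell import *
from h import *
import cv2
def rep(t):
    st=get_state(); print(t,round(st["clock"],2),podc(st["position"]),st["contact_force"].round(2))
move_l(W(0,.0,.16),.2)
grab(20)
move_l(W(0,.21,.16),.2)
move_l(W(0,.21,.058),.15); rep("down")
h=move_l(W(0,.08,.058),.07,until_force=15); rep(h)
if not h:
    h=move_l(W(0,.045,.058),.025,until_force=8); rep(h)
E
```

```text
down 24.34 [0.0007 0.2099 0.0587] [ 1.28  0.68 -0.16]
False 26.35 [-0.0003  0.0799  0.0579] [ 1.44  0.27 -0.26]
True 27.19 [-0.0006  0.0611  0.0577] [-0.04  0.27  0.39]
```

```bash
python3 - <<'E'
from cell import *
from h import *
import cv2
def rep(t):
    st=get_state(); print(t,round(st["clock"],2),podc(st["position"]),st["contact_force"].round(2))
h=move_l(W(0,.052,.058),.02,until_force=14); rep(h)
move_l(W(0,.1,.06),.15)
move_l(W(0,.12,.18),.2)
set_joints([1.2,.326,-.193,1.052,0,1.437]); rep("away")
for c in ("side","top"):
    f=grab_frame(c); cv2.imwrite(f"pics/{c}8.png",f["img"][:,:,::-1])
    u=proj(f,p2w(POD+[0,.00,0],[[0,0,.06]])); print(c,u,[(x["centre"],round(x["score"],2)) for x in tip_of(c,"guard_mid")][:2])
    a=f["img"][:,:,::-1]
    a=a[215:380,145:345] if c=="top" else a[190:330,180:370]
    cv2.imwrite(f"pics/{c}8z.png",cv2.resize(a,None,fx=3.6 if c=="top" else 4,fy=3.6 if c=="top" else 4,interpolation=cv2.INTER_CUBIC))
E
```

```text
True 27.52 [-0.0011  0.0614  0.0573] [0.82 1.67 0.6 ]
away 30.77 [-0.3889  0.5476  0.2311] [-0.35  0.98  0.69]
side [[289.37438997 242.50294162]] [([288.5, 242.9], 0.65), ([368.5, 239.8], 0.55)]
top [[270.37373149 277.46080641]] [([268.8, 273.5], 0.76)]
```

View pics/top8z.png

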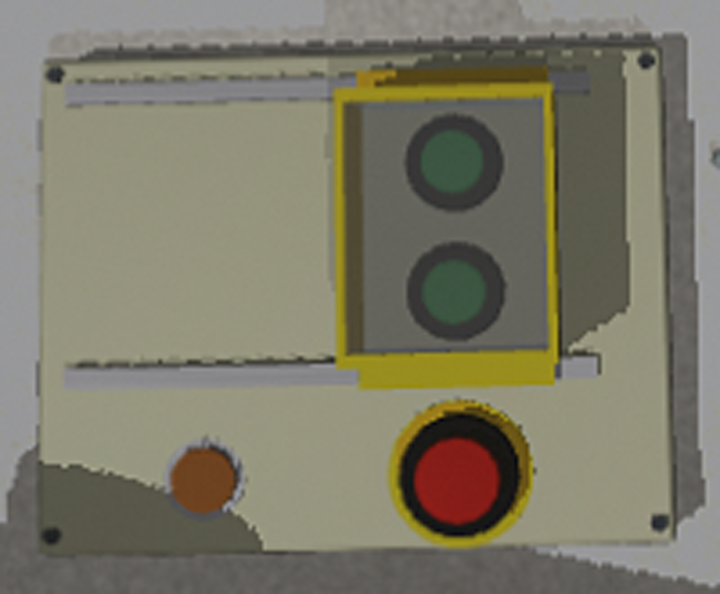

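View pics/side8.png

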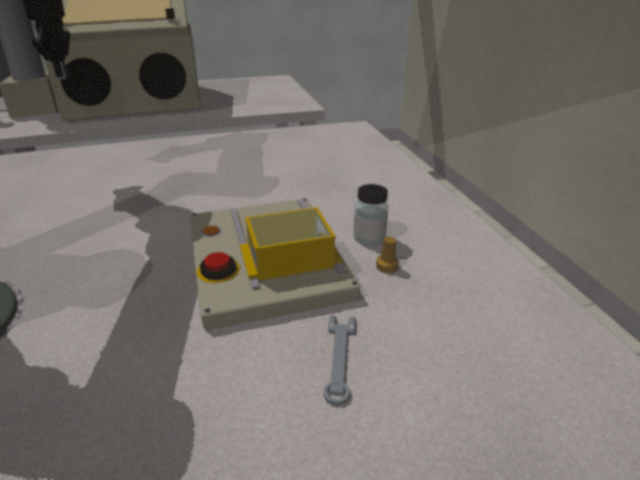

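View pics/top8.png

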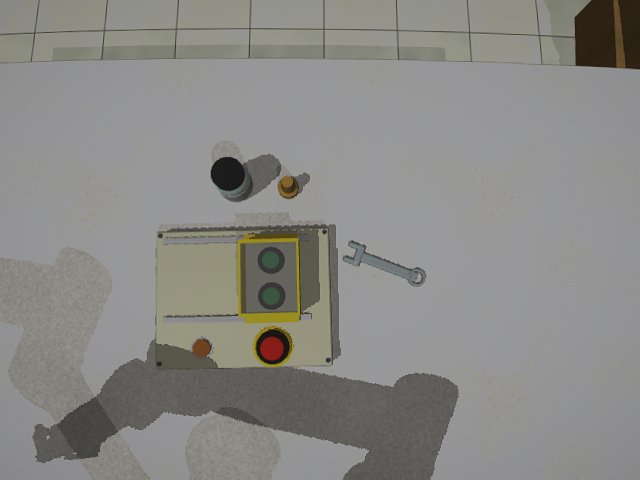

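```bash
python3 - <<'E'
from cell import *
sign_off()
E
```

```text
the job is handed in; nothing more can be done
```

I reset the interlock in the order asked and handed it in at about 31 s of the 51 s allowed; the sign-off gives no verdict.

**What I did**
- **Opening:** With the fingers shut, I pushed the hood from about 8 mm open until it hit its open end stop.
- **Pressing:** I opened the gripper fully and pressed both green keys down together, one fingertip on each. I held them at roughly 22–29 N for about 6 s, let them up together, and saw in the picture that both were back up.
- **Closing:** I pushed the hood back against its closed stop, where two separate pushes ended at the same place, then moved the arm clear.

**Last checks**
- **Hood:** The final top view puts it within about 1 mm of closed, and it covers both keys, which look up.
- **Leave-alone items:** The stop button, jar, nozzle and wrench look the same as at the start.

**Less certain points**
- **Finger overlap:** The gripper cannot be set part open, so each fingertip caught only about 2.5 mm of its key's outer edge.
- **Far key:** The load was uneven at first, with the near key carrying more. While holding, I tilted the tool slightly to load the far key. Taken together, the forces, wrist moments and pictures say both keys were fully down, but I had no direct reading of key travel.
- **Hood pose:** The two end-stop contacts suggest my pod position estimate was about 2 mm off along y. The hood was pushed to contact both ways, so this does not affect the result.

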